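Stand the red marker in the blue pen cup

ROBOT

A 6-joint arm with a two-finger parallel gripper is mounted at the origin on a cart in front of the work surface, level with it; the furniture and walls round the work are solid. World frame = base frame: x ahead of the robot, y to its left, z up, the work surface at z = 0. Lengths are in m, angles in rad, forces in N, time in s.
With the tool pointing down it reaches from about 0.375 to 0.9 m from the base axis. Payload 3.1 kg.
Tool frame: the origin (TCP) lies midway between the tips of the shut fingers; the grasp point (between the pads) lies 19 mm behind it (arm.hold_point_z is the distance from the TCP to the grasp point, in m); z points along the fingers, y is the line along which they close (so a half turn about z gives the same grasp; the last joint's range is limited). The gripper opens to 85 mm and grips with 20 to 120 N. Pads are 22 mm wide; open, the fingers measure 114 mm over their backs; the gripper's body (76 mm by 85 mm) begins 54 mm behind the grasp point. The pads swing forward as they close: fully open they stand 13 mm farther back than shut.
Start: joints at [-1.319, 0.527, 1.433, -0, 1.181, -0.178], TCP at [0.261, -0.568, 0.231] pointing down, gripper open.
Joint ranges: [-3.08, 3.08], [-0.75, 2.2], [0.22, 2.44], [-1.43, 4.57], [0, 2.65], [-2.85, 2.85]. Speed limits (rad/s): [2.79, 2.79, 3.14, 3.14, 3.14, 3.14].

INTERFACE

Orientations are given as a rotation vector (axis times angle).
In Python, from workcell import sensors, eyes, arm gives the robot as it stands. The module is installed in compiled form; this text tells all that it offers.
- The arm moves only by the tool step_arm, never from a script. Its argument "plan" is a list of rows, each a list of 3 entries, a list of its own where there are three numbers: the shift along the tool's x, y, z normalised to -1 to 1, where 1 is 150 mm, then the turn, a rotation vector about the tool's x, y, z normalised to -1 to 1, where 1 is pi/4 rad, then the closure, from -1 (fully open) to 1 (shut). In form: [[[x, y, z], [wx, wy, wz], gripper], ...]. A call has 1 to 20 rows; each row is the pose to reach, as a shift and turn from the pose commanded when the call began, along the tool's axes at that moment; what a row does not reach only later rows make up. A row lasts 1/8 s, in which the tool goes at most 62.5 mm and 10.7 degrees, less where a joint would pass 70% of its speed; a pose out of reach is approached as far as the arm can. A call with a number of a shift or a turn outside -1 to 1 is refused whole. A call with a gripper value outside its range is refused whole. The fingers move at their own pace and stop on an object; the grip force is fixed at half the most. Time passes only in rows, so rows that repeat a pose let the fingers close. It gives the time, the measured TCP pose, the force, the opening and the grip force at its end, in the units of the state.
- sensors.read_state(): the state, without advancing time (a new reading comes with each control period).
- eyes.camera(name): name is "scene" or "top" or "wrist"; returns a dict with "color" (400x640x3 uint8, red, green, blue), "fovy" (degrees; the focal length in pixels is half the picture's height over the tangent of half this angle, whatever the lens; pixels are square), "cx", "cy" (the principal point, pixels), "k1" (the pictures are not rectified: a ray, as slopes to the right and down, at radius r is drawn at 1 + k1 r^2 times it, then the intrinsics apply), "pose" (4x4, takes a point from camera to world coordinates). Camera axes: x right, y up, looking along -z (the intrinsics and any distortion apply to the point x, -y, -z); pixel columns grow to the right and rows downward; lengths in m; the calibration is good to about 2 mm. A picture is of the moment at which its call begins. There is no depth.
- arm.close_job(): hands the job in; it is judged then, once.
Trained networks look in a picture, given as the dict that the camera call returned (one of the last four; its "shot" number tells which), for a name from the list of things; names that differ only in an ending like _2 or _b are one class to them, and where a whole thing is asked for, a point or a joint stands for the part that bears it (a point fixed in the world has none). Each returns a list of dicts, best first, with "score" (0 to 1); they miss things now and then, are a little off and sometimes report something else, mostly with a low value. They report only what shows in the picture. A call takes as long as a camera call.
- eyes.look_for(query, picture): "location" ([x, y, z] in m, in world coordinates, good to about 4 mm: the middle of the surface that is visible of it).
The state is a dict: "clock": time; "joints": joint angles; "joint_vel": joint speeds; "tau": joint torques, N m; "position": TCP position; "tcp_rot": TCP orientation; "ft_force": force on the tool from outside, world axes, zero at the start; "moment": the same for the moment, N m; "finger_gap": finger opening in m; "gripper_force": force on a finger pad.
Only numpy, scipy, OpenCV 4.12 (cv2) and the standard library are available. Lean on these libraries where they do the work, as an engineer would, in place of code of your own. Each camera call takes 0.05 s, during which the arm holds its last target. There are 200 camera calls.

TASK

The marking-out is done: take the red marker out of the wooden bench block and stand it in the blue pen cup, so that it rests in the cup with its upper end sticking out. Leave the black marker standing in its well and the cup standing on the bench.

Things in the scene. Friction and masses are not known exactly. Their poses are not given: they have to be found in the camera images.
- red_marker_mid (a point): Red felt marker: rod 132 mm long, 16 mm thick (square to the touch, flats parallel to the block's sides), 18 g. The point is the middle of the rod, on its axis; y runs along the rod. It starts upright in one of the block's two wells, top end 144 mm and middle 78 mm above the bench, leaning at most about 5 degrees. It pulls freely straight up; 40 mm of lift clears the well.
- black_marker_mid (a point): The black felt marker, same size and same kind of point and axes as the red one; it stands in the other well of the block, its top end also 144 mm above the bench (carry things over it higher than that). It is to stay there.
- pen_cup: Blue round open pen cup, loose, 400 g: 76 mm across the rim, 80 mm high, inside 62 mm wide at the floor and a little more at the mouth, inner floor 6 mm above its underside. Origin: centre of its underside, z up its axis. A marker in it sticks out about 55 mm above the rim and may lean on the rim. (The white coffee mug on the bench is not the pen cup.)
- bench_block: Light wooden block fixed to the bench, 64 (x) by 180 (y) by 52 mm high; origin: centre of its underside, z up. Two square wells 19 mm wide, 40 mm deep (floor 12 mm above the bench), at x = 0, y = +60 and -60 mm; either may hold the red marker. Between them a row of short fixed hex bits rises 23 mm above its top.

How it is judged:
By the outcome, as a careful person would: the job done as asked, in the order asked, and still so for the second after the job is handed in, with the robot touching nothing.
It also fails if it takes over 32 s, if anything falls off the work surface, if the arm or the gripper's body presses on something with over 40 N, if the wrist force passes 120 N, or if a joint passes its speed limit or range.

## Working session

There is one attempt and no reset: what is moved stays moved. The work goes in short steps, Python scripts to look and compute and a tool call to move; the robot and the scene stay as the last step left them, time stands still between calls to the robot, and variables do not carry over. Pictures are saved under pics/ and viewed, at most 13 in all, crops included, and the job is handed in when it is done.

Besides the shell and the picture viewer there is one more tool, called after "Call:" by a JSON object that holds its "fn" and its "kwargs". step_arm: Moves the arm, as the interface text tells. Scaled input: -1 to 1 covers 150 mm each way for a shift and pi/4 rad each way for a turn. Its arguments: {"type":"object","properties":{"plan":{"type":"array","items":{"type":"array"}}},"required":["plan"]}

```bash
mkdir -p pics; cat > h.py <<'E'
import numpy as np, cv2
from workcell import sensors, eyes, arm
from scipy.spatial.transform import Rotation as R
def shot(name,tag=None):
    p=eyes.camera(name)
    if tag: cv2.imwrite(f'pics/{tag}.png',p['color'][:,:,::-1])
    return p
def ray(p,u,v):
    f=200/np.tan(np.radians(p['fovy'])/2)
    x,y=(u-p['cx'])/f,(v-p['cy'])/f
    a,b=x,y
    for _ in range(20):
        s=1+p['k1']*(a*a+b*b); a,b=x/s,y/s
    T=np.array(p['pose']); d=T[:3,:3]@np.array([a,-b,-1]); return T[:3,3],d
def atz(p,u,v,z):
    o,d=ray(p,u,v); return o+d*(z-o[2])/d[2]
def proj(p,X):
    f=200/np.tan(np.radians(p['fovy'])/2)
    T=np.array(p['pose']); c=T[:3,:3].T@(np.array(X)-T[:3,3]); a,b=c[0]/-c[2],-c[1]/-c[2]
    s=1+p['k1']*(a*a+b*b); return p['cx']+f*a*s,p['cy']+f*b*s
E
python3 - <<'E'
from h import *
np.set_printoptions(precision=4,suppress=True)
for n in('scene','top'):
    p=shot(n,n+'0'); print(n,p['fovy'],p['k1'],np.array(p['pose'])[:3,3])
    for q in('red_marker_mid','black_marker_mid','pen_cup','bench_block'):
        for r in eyes.look_for(q,p)[:2]: print(q,r['score'],np.round(r['location'],4),np.round(proj(p,r['location'])))
s=sensors.read_state(); print(s)
print(R.from_rotvec(s['tcp_rot']).as_matrix(), arm.hold_point_z)
E
```

```text
scene 52.78275706559097 -0.0014026723906504644 [-0.0642  0.6329  0.6327]
red_marker_mid 0.72 [ 0.5476 -0.0668  0.1018] [379. 157.]
black_marker_mid 0.47 [0.5586 0.055  0.1052] [341. 169.]
pen_cup 0.65 [0.466  0.3268 0.0467] [271. 254.]
top 51.32205518159359 0.01604150435979596 [0.4531 0.1316 0.9936]
red_marker_mid 0.5 [ 0.5517 -0.0687  0.129 ] [415. 175.]
pen_cup 0.72 [0.4805 0.3347 0.023 ] [232. 213.]
bench_block 0.55 [ 0.5503 -0.0033  0.0481] [378. 180.]
{'clock': 0.5, 'joints': array([-1.3185,  0.5275,  1.4327,  0.    ,  1.1814, -0.1785]), 'joint_vel': array([-0.0003, -0.0008, -0.0025,  0.0002, -0.0003, -0.001 ]), 'tau': array([ -0.0018, -44.191 , -17.8224,  -0.0003,   0.0019,   0.    ]), 'position': array([ 0.261 , -0.5678,  0.2313]), 'tcp_rot': array([-3.0689, -0.6715, -0.    ]), 'ft_force': array([-0.2082, -0.4258,  0.2852]), 'moment': array([-0.0061, -0.0009,  0.0542]), 'gripper_force': 0.0, 'finger_gap': 0.08567735925575623}
[[ 0.9086  0.4176 -0.    ]
 [ 0.4176 -0.9086  0.0001]
 [ 0.     -0.0001 -1.    ]] 0.0187
```

View pics/scene0.png

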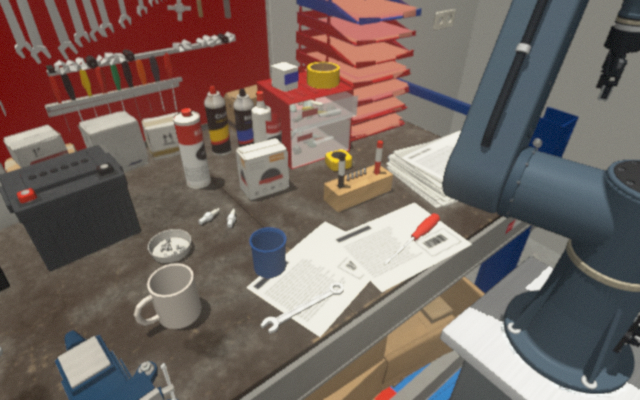

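View pics/top0.png

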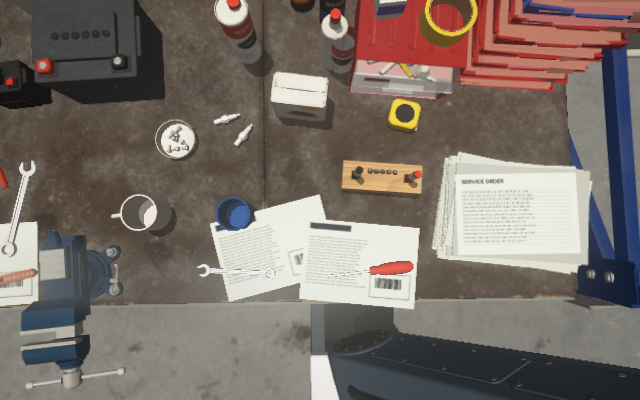

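Scene view: red cap at about (378,145), black marker (341,170), cup (268,252), mug (175,297). Top view: red cap (417,174), black (357,172), cup rim centre about (234,213). There is a blue frame at the right edge (600,275), so I'll check its height before swinging past.

```bash
python3 - <<'E'
from h import *
np.set_printoptions(precision=4,suppress=True)
p=shot('top'); s=shot('scene'); w=shot('wrist')
c=p['color']; hsv=cv2.cvtColor(c,cv2.COLOR_RGB2HSV)
def blob(lo,hi,box):
    m=cv2.inRange(hsv,lo,hi); k=np.zeros_like(m); x0,y0,x1,y1=box; k[y0:y1,x0:x1]=m[y0:y1,x0:x1]; return k
r=blob((170,120,80),(180,255,255),(405,160,430,192))|blob((0,170,100),(5,255,255),(405,160,430,192))
ys,xs=np.nonzero(r); print('red px',len(xs),xs.min(),xs.max(),ys.min(),ys.max(), 'at z.144',atz(p,xs.mean(),ys.mean(),.14))
wd=blob((8,60,90),(25,200,255),(330,150,435,205)); n,l,st,_=cv2.connectedComponentsWithStats(wd)
pts=np.argwhere(wd>0)[:,::-1].astype(np.float32); rect=cv2.minAreaRect(pts); bx=cv2.boxPoints(rect); print(rect); print(np.array([atz(p,*b,.052) for b in bx]))
cu=blob((100,80,30),(125,255,255),(205,190,262,240)); pts=np.argwhere(cu>0)[:,::-1].astype(np.float32)
cc,rad=cv2.minEnclosingCircle(pts); print('cup',cc,rad,atz(p,*cc,.08),'xext',pts.min(0),pts.max(0))
for z in(0,.3): print('blue',z,atz(p,600,275,z),atz(p,610,100,z))
a=cv2.resize(s['color'][60:260,380:640],None,fx=2,fy=2); b=cv2.resize(c[140:340,400:640],None,fx=2,fy=2)
cv2.imwrite('pics/crop1.png',np.hstack([a[:,:400],b[:,:400]])[:,:,::-1])
cv2.imwrite('pics/w0.png',w['color'][:,:,::-1])
E
```

```text
red px 35 414 420 171 176 at z.144 [ 0.5526 -0.0706  0.14  ]
((382.0, 177.0), (54.0, 104.0), 90.0)
[[ 0.6202  0.1056  0.052 ]
 [ 0.616  -0.1315  0.052 ]
 [ 0.4928 -0.127   0.052 ]
 [ 0.4968  0.108   0.052 ]]
cup (232.5833282470703, 213.2291717529297) 17.558835983276367 [0.4789 0.3226 0.08  ] xext [216. 197.] [250. 230.]
blue 0 [ 0.3224 -0.5212  0.    ] [ 0.7384 -0.572   0.    ]
blue 0.3 [ 0.3619 -0.3241  0.3   ] [ 0.6523 -0.3596  0.3   ]
```

View pics/w0.png

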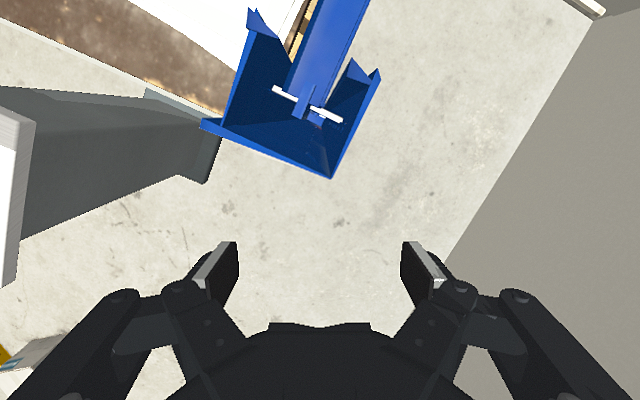

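Wrist view: the gripper hangs beside the bench, with the blue frame at about (300,110) ahead of it. I'll get the frame's height, and the block yaw from the top view.

```bash
python3 - <<'E'
from h import *
np.set_printoptions(precision=3,suppress=True)
s=shot('scene');p=shot('top');w=shot('wrist')
for z in(-.2,0,.1,.2,.3,.4):
    X=atz(p,580,270,z); Y=atz(p,610,60,z); print(z,X,proj(s,X),proj(w,X),Y,proj(s,Y))
a,b=atz(p,343,160,.052),atz(p,422,165,.052); print('yaw',np.degrees(np.arctan2(*(a-b)[:2])),a,b)
E
```

```text
-0.2 [ 0.311 -0.598 -0.2  ] (np.float64(532.6485665333432), np.float64(214.02101247933948)) (np.float64(343.00267342598966), np.float64(135.09693933657837)) [ 0.914 -0.721 -0.2  ] (np.float64(416.2941047999168), np.float64(137.00634314155644))
0 [ 0.335 -0.476  0.   ] (np.float64(525.570933078361), np.float64(172.5088115865513)) (np.float64(277.94583051297775), np.float64(87.56197310537237)) [ 0.837 -0.578  0.   ] (np.float64(415.5029734042273), np.float64(108.40242713181061))
0.1 [ 0.347 -0.415  0.1  ] (np.float64(521.23685402148), np.float64(147.1073240999715)) (np.float64(204.5407789889926), np.float64(34.64959668282907)) [ 0.798 -0.507  0.1  ] (np.float64(415.0079466216244), np.float64(90.53106434421854))
0.2 [ 0.358 -0.354  0.2  ] (np.float64(516.2011186005478), np.float64(117.61164158997886)) (np.float64(40.60885257233804), np.float64(-79.65667666962096)) [ 0.76  -0.435  0.2  ] (np.float64(414.4223637008579), np.float64(69.41687589145275))
0.3 [ 0.37  -0.292  0.3  ] (np.float64(510.2786360225884), np.float64(82.94692340283608)) (np.float64(4280.155317902002), np.float64(3280.996082924636)) [ 0.721 -0.364  0.3  ] (np.float64(413.71889448257116), np.float64(44.0898139179987))
0.4 [ 0.382 -0.231  0.4  ] (np.float64(503.21307925647557), np.float64(41.62683380967371)) (np.float64(632.1954657499264), np.float64(400.04658564007934)) [ 0.682 -0.292  0.4  ] (np.float64(412.8579915772365), np.float64(13.150436068357635))
yaw 4.6730907235448775 [0.597 0.076 0.052] [ 0.582 -0.103  0.052]
```

View pics/crop1.png

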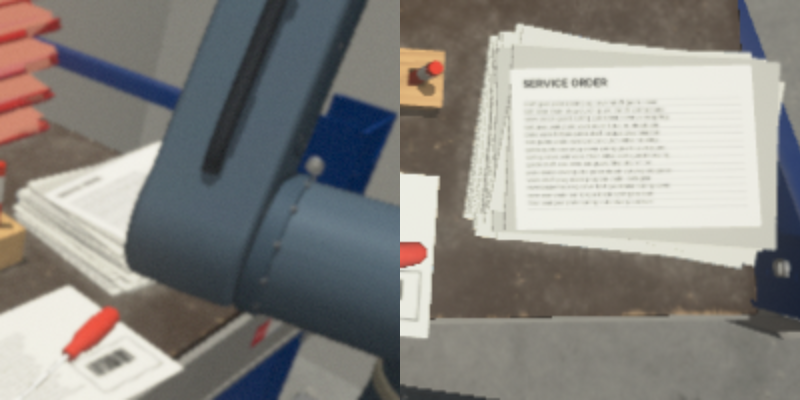

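Top view crop: the rail and the bracket at bench level are low (z below about 0.1), and the paper stack is low too. It's safe to swing over slightly raised.

Call:
{"fn": "step_arm", "kwargs": {"plan": [[[1, -0.7, -0.12], [0, 0, 0], -1], [[1, -0.7, -0.12], [0, 0, 0], -1], [[1, -0.7, -0.12], [0, 0, 0], -1], [[1, -0.7, -0.12], [0, 0, 0], -1]]}}

```text
clock: 1.3
position: [0.355, -0.406, 0.2499]
tcp_rot: [-3.066, -0.679, -0.001]
ft_force: [-1.1, -0.0, -0.3]
finger_gap: 0.0856
gripper_force: 0.0
```

Call:
{"fn": "step_arm", "kwargs": {"plan": [[[1, -0.7, -0.12], [0, 0, 0], -1], [[1, -0.7, -0.12], [0, 0, 0], -1], [[1, -0.7, -0.12], [0, 0, 0], -1], [[1, -0.7, -0.12], [0, 0, 0], -1]]}}

```text
clock: 1.8
position: [0.4474, -0.2496, 0.2679]
tcp_rot: [3.066, 0.679, 0.002]
ft_force: [-0.4, -0.2, -0.0]
finger_gap: 0.0855
gripper_force: 0.0
```

Call:
{"fn": "step_arm", "kwargs": {"plan": [[[1, -0.7, 0], [0, 0, -0.67], -1], [[1, -0.7, 0], [0, 0, -0.67], -1], [[1, -0.7, 0], [0, 0, -0.67], -1], [[1, -0.7, 0], [0, 0, -0.67], -1]]}}

```text
clock: 2.3
position: [0.54, -0.0925, 0.2671]
tcp_rot: [2.785, 1.452, 0.001]
ft_force: [-1.0, -0.4, 0.2]
finger_gap: 0.0851
gripper_force: 0.0
```

Call:
{"fn": "step_arm", "kwargs": {"plan": [[[0, 0, 0], [0, 0, -0.67], -1], [[0, 0, 0], [0, 0, -0.67], -1], [[0, 0, 0], [0, 0, -0.67], -1], [[0, 0, 0], [0, 0, -0.67], -1]]}}

```text
clock: 2.8
position: [0.538, -0.0963, 0.2671]
tcp_rot: [2.322, 2.116, -0.001]
ft_force: [0.7, -0.0, -0.5]
finger_gap: 0.0853
gripper_force: 0.0
```

```bash
python3 - <<'E'
from h import *
np.set_printoptions(precision=4,suppress=True)
w=shot('wrist','w1'); s=sensors.read_state(); print(s['position'],s['joints']); print(R.from_rotvec(s['tcp_rot']).as_matrix())
for q in('red_marker_mid','bench_block'):
    for r in eyes.look_for(q,w)[:2]: print(q,r['score'],np.round(r['location'],4),np.round(proj(w,r['location'])))
E
```

```text
[ 0.5381 -0.0959  0.2672] [-0.3804  0.3797  1.5874 -0.0007  1.1745 -0.2871]
[[ 0.0929  0.9957 -0.0002]
 [ 0.9957 -0.0929 -0.0006]
 [-0.0007 -0.0002 -1.    ]]
red_marker_mid 0.57 [ 0.551  -0.0685  0.1458] [331. 162.]
bench_block 0.88 [ 0.5548 -0.008   0.0517] [327. 101.]
```

View pics/w1.png

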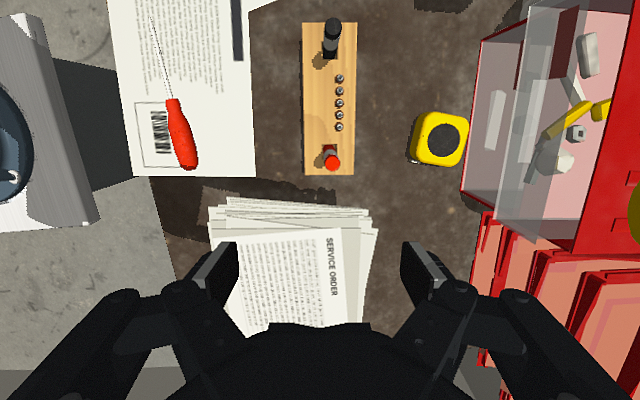

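Wrist view: the red cap is at about (332,163), the block edges run nearly vertical (x about 303 to 356), and the gripper axes are well aligned with the block. Next I'll compute the cap's exact position and the block yaw.

```bash
python3 - <<'E'
from h import *
np.set_printoptions(precision=4,suppress=True)
w=shot('wrist'); hsv=cv2.cvtColor(w['color'],cv2.COLOR_RGB2HSV)
m=(cv2.inRange(hsv,(0,150,90),(8,255,255))|cv2.inRange(hsv,(172,150,90),(180,255,255))); k=np.zeros_like(m); k[140:178,315:350]=m[140:178,315:350]
ys,xs=np.nonzero(k); print(len(xs),xs.min(),xs.max(),ys.min(),ys.max())
b=cv2.inRange(hsv,(170,170,200),(180,255,255))|cv2.inRange(hsv,(0,170,200),(8,255,255)); b&=k
ys,xs=np.nonzero(b); print('bright',len(xs),xs.min(),xs.max(),ys.min(),ys.max(),atz(w,xs.mean(),ys.mean(),.144))
wd=cv2.inRange(hsv,(8,50,110),(25,210,255)); L=[];Rr=[]
for v in (30,70,110,140,170):
    r=np.nonzero(wd[v,290:370])[0]+290; L.append(atz(w,r.min(),v,.052)[:2]); Rr.append(atz(w,r.max()+1,v,.052)[:2])
L=np.array(L);Rr=np.array(Rr); print(L,Rr)
for e in(L,Rr): c=np.polyfit(e[:,1],e[:,0],1); print('yaw',-np.degrees(np.arctan(c[0])),'x at y=-.07',np.polyval(c,-.07))
E
```

```text
239 323 339 146 171
bright 164 325 339 158 171 [ 0.5519 -0.0705  0.144 ]
[[ 0.5326  0.0743]
 [ 0.5184  0.0319]
 [ 0.5242 -0.0151]
 [ 0.5216 -0.0518]
 [ 0.5187 -0.0905]] [[ 0.5975  0.0684]
 [ 0.5937  0.025 ]
 [ 0.5897 -0.0211]
 [ 0.594  -0.0584]
 [ 0.5828 -0.0964]]
yaw -3.4037233918989114 x at y=-.07 0.5195623459587608
yaw -4.012628837491703 x at y=-.07 0.5877676127030568
```

Call:
{"fn": "step_arm", "kwargs": {"plan": [[[0.178, 0.077, 0.3], [0, 0, 0], -1], [[0.178, 0.077, 0.5], [0, 0, 0], -1], [[0.178, 0.077, 0.5], [0, 0, 0], -1]]}}

```text
clock: 3.38
position: [0.5505, -0.0676, 0.1901]
tcp_rot: [-2.313, -2.118, 0.005]
ft_force: [-0.4, 0.4, 0.5]
finger_gap: 0.0852
gripper_force: 0.0
```

```bash
python3 - <<'E'
from h import *
np.set_printoptions(precision=4,suppress=True)
w=shot('wrist','w2'); s=sensors.read_state(); print(s['position'])
hsv=cv2.cvtColor(w['color'],cv2.COLOR_RGB2HSV)
b=cv2.inRange(hsv,(170,170,200),(180,255,255))|cv2.inRange(hsv,(0,170,200),(8,255,255))
n,l,st,ce=cv2.connectedComponentsWithStats(b)
for i in range(1,n):
    if st[i][4]>60: print(st[i],ce[i],atz(w,*ce[i],.144))
E
```

```text
[ 0.5518 -0.0682  0.1918]
[127 122  30  62 871] [138.8783 151.6234] [ 0.4287 -0.0082  0.144 ]
[318 213  15   9  96] [325.2188 216.9167] [ 0.5535 -0.0671  0.144 ]
```

View pics/w2.png

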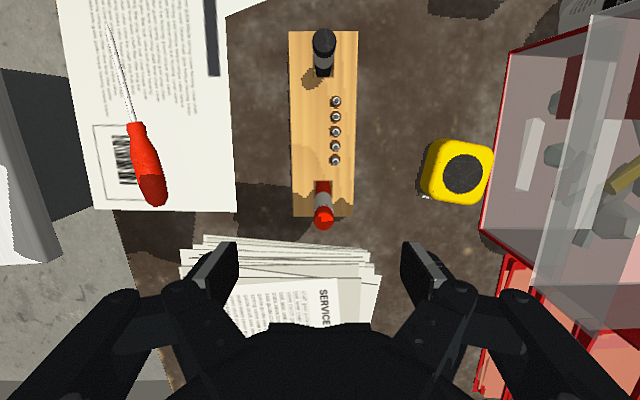

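Wrist view: the cap at (324,218) is centred between the fingers and lies under the TCP. Going down to grip.

Call:
{"fn": "step_arm", "kwargs": {"plan": [[[0, 0.007, 0.4], [0, 0, 0], -1], [[0, 0.007, 0.625], [0, 0, 0], -1], [[0, 0.007, 0.625], [0, 0, 0], -1], [[0, 0.007, 0.625], [0, 0, 0], 0.3], [[0, 0.007, 0.625], [0, 0, 0], 1], [[0, 0.007, 0.625], [0, 0, 0], 1], [[0, 0.007, 0.625], [0, 0, 0], 1], [[0, 0.007, 0.625], [0, 0, 0], 1], [[0, 0.007, 0.625], [0, 0, 0], 1], [[0, 0.007, 0.625], [0, 0, 0], 1]]}}

```text
clock: 4.68
position: [0.5537, -0.0684, 0.0996]
tcp_rot: [2.315, 2.121, 0.001]
ft_force: [-1.4, -0.0, 5.8]
finger_gap: 0.0155
gripper_force: 59.0
```

Call:
{"fn": "step_arm", "kwargs": {"plan": [[[0, 0, -0.2], [0, 0, 0], 1], [[0, 0, -0.5], [0, 0, 0], 1], [[0, 0, -0.9], [0, 0, 0], 1], [[0, 0, -1], [0, 0, 0], 1], [[0, 0, -1], [0, 0, 0], 1]]}}

```text
clock: 5.3
position: [0.5534, -0.0682, 0.2493]
tcp_rot: [2.315, 2.121, 0.001]
ft_force: [-0.7, 0.2, -0.9]
finger_gap: 0.0158
gripper_force: 59.3
```

Call:
{"fn": "step_arm", "kwargs": {"plan": [[[0, 0, -0.25], [0, 0, 0], 1], [[0.3, -0.08, -0.25], [0, 0, 0], 1], [[0.65, -0.18, -0.25], [0, 0, 0], 1], [[1, -0.28, -0.25], [0, 0, 0], 1], [[1, -0.28, -0.25], [0, 0, 0], 1]]}}

```text
clock: 5.92
position: [0.5216, 0.0882, 0.2834]
tcp_rot: [-2.307, -2.125, 0.006]
ft_force: [-0.6, -0.3, -0.4]
finger_gap: 0.0157
gripper_force: 59.3
```

```bash
python3 - <<'E'
from h import *
np.set_printoptions(precision=4,suppress=True)
w=shot('wrist','w3'); s=sensors.read_state(); print(s['position'],s['finger_gap'],s['gripper_force'],s['joints']); print(R.from_rotvec(s['tcp_rot']).as_matrix())
p=shot('scene','s3'); 
for n,p in(('w',w),('s',p)):
  for q in('pen_cup','red_marker_mid','black_marker_mid'):
    for r in eyes.look_for(q,p)[:2]: print(n,q,r['score'],np.round(r['location'],4),np.round(proj(p,r['location'])))
E
```

```text
[0.5227 0.0864 0.2836] 0.015846627642072286 59.321635365486145 [-0.0471  0.3395  1.6021 -0.0004  1.2051  0.037 ]
[[ 0.084   0.9965 -0.0052]
 [ 0.9965 -0.084  -0.0001]
 [-0.0005 -0.0052 -1.    ]]
w pen_cup 0.78 [0.4839 0.2883 0.0373] [278.  13.]
w red_marker_mid 0.72 [0.5229 0.095  0.3123] [323. 262.]
w black_marker_mid 0.92 [0.5604 0.0535 0.1213] [357. 208.]
s pen_cup 0.61 [0.4663 0.3224 0.048 ] [272. 253.]
s pen_cup 0.53 [0.5589 0.0531 0.1026] [341. 169.]
s red_marker_mid 0.52 [0.5175 0.092  0.2395] [343. 130.]
s black_marker_mid 0.68 [0.5589 0.0573 0.1079] [340. 168.]
```

View pics/w3.png

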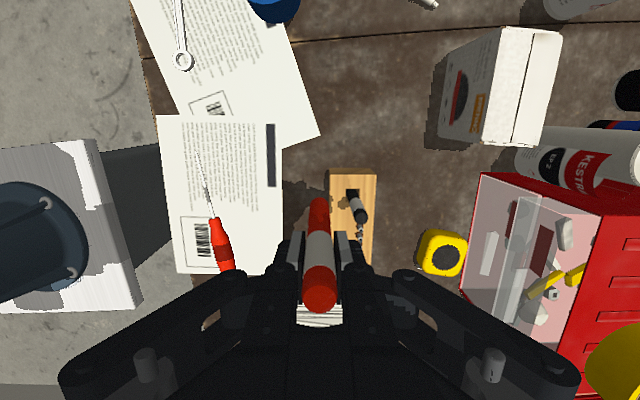

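View pics/s3.png

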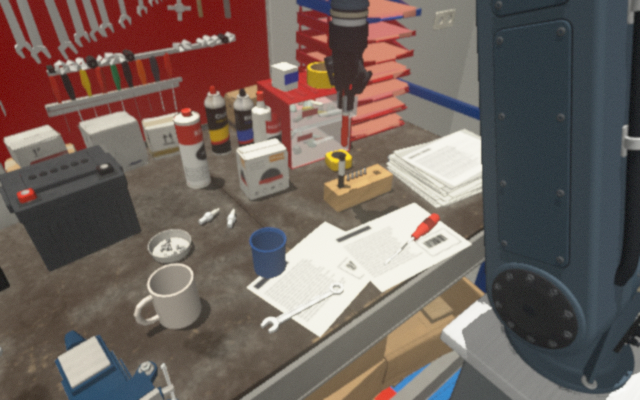

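Wrist view: the marker is held upright between the pads, cap at (320,290), and the black one is still in its well (357,208). Scene view agrees, with the cup at (268,252). Moving closer to see the cup with the wrist camera.

Call:
{"fn": "step_arm", "kwargs": {"plan": [[[0.35, -0.08, 0], [0, 0, 0], 1], [[0.75, -0.16, 0], [0, 0, 0], 1], [[0.9, -0.2, 0], [0, 0, 0], 1], [[0.9, -0.2, 0], [0, 0, 0], 1]]}}

```text
clock: 6.82
position: [0.5063, 0.2229, 0.286]
tcp_rot: [2.314, 2.124, 0.0]
ft_force: [0.6, 0.3, 0.0]
finger_gap: 0.0157
gripper_force: 59.3
```

```bash
python3 - <<'E'
from h import *
np.set_printoptions(precision=4,suppress=True)
w=shot('wrist','w4'); s=sensors.read_state(); print(s['position'],s['joints']); M=R.from_rotvec(s['tcp_rot']).as_matrix();print(M)
hsv=cv2.cvtColor(w['color'],cv2.COLOR_RGB2HSV)
m=cv2.inRange(hsv,(100,90,20),(125,255,255)); n,l,st,ce=cv2.connectedComponentsWithStats(m)
for i in range(1,n):
    if st[i][4]>300: print(st[i],ce[i],atz(w,*ce[i],.04))
print(eyes.look_for('pen_cup',w)[:2])
# expected rim for guessed centre, marker axis points if upright
for c in((.483,.318),(.478,.325)):
    q=np.array([proj(w,(c[0]+.038*np.cos(t),c[1]+.038*np.sin(t),.08)) for t in np.linspace(0,6.28,60)]); print(c,q.min(0),q.max(0))
P=s['position']; print('bottom',proj(w,P-np.array([0,0,.0875])), 'top',proj(w,P+[0,0,.0445]), 'z +-8 y', proj(w,P+[0.008,0,.0445]))
print('campos',np.array(w['pose'])[:3,3])
E
```

```text
[0.5065 0.2218 0.286 ] [ 0.2109  0.3686  1.5477 -0.0007  1.2253  0.2979]
[[ 0.0866  0.9962  0.0001]
 [ 0.9962 -0.0866 -0.0006]
 [-0.0006  0.0001 -1.    ]]
[ 259   60   63   66 3253] [289.5457  92.862 ] [0.4746 0.327  0.04  ]
[596 208  42  33 722] [612.6898 221.9501] [0.963  0.0984 0.04  ]
[{'location': [0.4751, 0.3281, 0.0259], 'score': 0.92}]
(0.483, 0.318) [262.1452  63.1682] [325.653  129.8287]
(0.478, 0.325) [257.1873  57.1166] [320.9916 124.3771]
bottom (np.float64(320.89794646443727), np.float64(202.09708905245103)) top (np.float64(322.7923059401246), np.float64(297.70658741783427)) z +-8 y (np.float64(342.0565099992416), np.float64(296.26981962935594))
campos [0.5113 0.2939 0.4279]
```

View pics/w4.png

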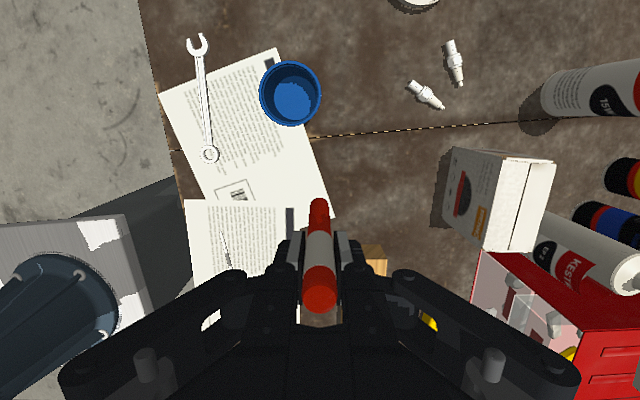

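Wrist view: the cup rim spans columns 259–321 and rows 60–125, which puts its centre at about (0.480, 0.322). The marker is still held almost upright, lower end at (319,200). Moving over the cup and partway down.

Call:
{"fn": "step_arm", "kwargs": {"plan": [[[0.33, -0.12, 0], [0, 0, 0], 1], [[0.67, -0.24, 0], [0, 0, 0], 1], [[0.67, -0.24, 0], [0, 0, 0], 1], [[0.67, -0.24, 0.27], [0, 0, 0], 1], [[0.67, -0.24, 0.53], [0, 0, 0], 1], [[0.67, -0.24, 0.53], [0, 0, 0], 1]]}}

```text
clock: 7.68
position: [0.478, 0.3223, 0.2038]
tcp_rot: [-2.318, -2.118, 0.012]
ft_force: [0.3, 0.3, 0.8]
finger_gap: 0.0157
gripper_force: 59.3
```

```bash
python3 - <<'E'
from h import *
np.set_printoptions(precision=4,suppress=True)
w=shot('wrist','w5'); t=shot('top'); sc=shot('scene'); s=sensors.read_state(); print(s['position'],s['finger_gap'],s['ft_force'])
a=w['color'][:300,200:440]; b=cv2.resize(sc['color'][160:310,190:340],None,fx=2,fy=2)
cv2.imwrite('pics/m5.png',np.hstack([a,b])[:,:,::-1])
hsv=cv2.cvtColor(w['color'],cv2.COLOR_RGB2HSV)
m=cv2.inRange(hsv,(100,90,20),(125,255,255)); n,l,st,ce=cv2.connectedComponentsWithStats(m)
for i in range(1,n):
    if st[i][4]>300: print(st[i],ce[i])
for c in((.4795,.322),(.4795,.326)):
    q=np.array([proj(w,(c[0]+.038*np.cos(t),c[1]+.038*np.sin(t),.08)) for t in np.linspace(0,6.28,60)]); print(c,q.min(0),q.max(0))
E
```

```text
[0.4811 0.3247 0.2082] 0.01564187765429872 [-0.386   0.702   0.1284]
[ 284  146   75   76 3911] [321.5594 182.3557]
(0.4795, 0.322) [284.5477 151.513 ] [360.7817 225.1843]
(0.4795, 0.326) [284.0406 147.3275] [360.5847 221.5985]
```

View pics/m5.png

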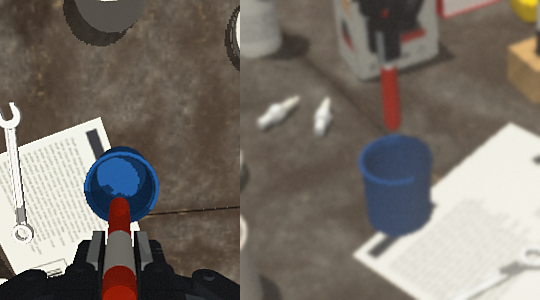

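Left crop: the lower end of the marker is over the cup mouth, with the rim at full-frame columns 284–359 and rows 146–222. Right crop: the marker hangs directly above the cup. Lowering it in.

Call:
{"fn": "step_arm", "kwargs": {"plan": [[[0.02, 0, 0.2], [0, 0, 0], 1], [[0.02, 0, 0.4], [0, 0, 0], 1], [[0.02, 0, 0.6], [0, 0, 0], 1], [[0.02, 0, 0.72], [0, 0, 0], 1], [[0.02, 0, 0.72], [0, 0, 0], 1]]}}

```text
clock: 8.45
position: [0.4803, 0.3281, 0.099]
tcp_rot: [2.317, 2.121, 0.001]
ft_force: [-0.6, -0.7, 0.7]
finger_gap: 0.0154
gripper_force: 59.3
```

Call:
{"fn": "step_arm", "kwargs": {"plan": [[[0, 0, 0.025], [0, 0, 0], 1], [[0, 0, 0.025], [0, 0, 0], 0.5], [[0, 0, 0.025], [0, 0, 0], 0.5], [[0, 0, 0.025], [0, 0, 0], 0], [[0, 0, 0.025], [0, 0, 0], -0.5], [[0, 0, 0.025], [0, 0, 0], -1], [[0, 0, 0.025], [0, 0, 0], -1], [[0, 0, 0.025], [0, 0, 0], -1], [[0, 0, -0.3], [0, 0, 0], -1], [[0, 0, -0.6], [0, 0, 0], -1], [[0, 0, -1], [0, 0, 0], -1], [[0, 0, -1], [0, 0, 0], -1], [[0, 0, -1], [0, 0, 0], -1], [[0, 0, -1], [0, 0, 0], -1]]}}

```text
clock: 10.2
position: [0.4784, 0.3277, 0.2467]
tcp_rot: [-2.316, -2.121, 0.006]
ft_force: [0.1, 1.0, -0.3]
finger_gap: 0.0858
gripper_force: 0.0
```

```bash
python3 - <<'E'
from h import *
w=shot('wrist'); sc=shot('scene'); s=sensors.read_state(); print(s['position'],s['finger_gap'],s['ft_force'])
for n,p in(('w',w),('s',sc)):
  for q in('pen_cup','red_marker_mid','black_marker_mid'):
    for r in eyes.look_for(q,p)[:1]: print(n,q,r['score'],np.round(r['location'],4))
a=w['color'][:300,200:440]; b=cv2.resize(sc['color'][120:290,210:400],None,fx=2,fy=2)[:300]
cv2.imwrite('pics/m6.png',np.hstack([a,b])[:,:,::-1])
E
```

```text
[0.47873292 0.32781453 0.24677824] 0.08518312906399737 [-0.08706952 -0.09042342 -0.64414805]
w pen_cup 0.97 [0.4817 0.3158 0.0493]
w red_marker_mid 0.73 [0.4822 0.3287 0.1236]
s red_marker_mid 0.49 [0.4751 0.329  0.099 ]
s black_marker_mid 0.48 [0.5581 0.0547 0.1034]
```

View pics/m6.png

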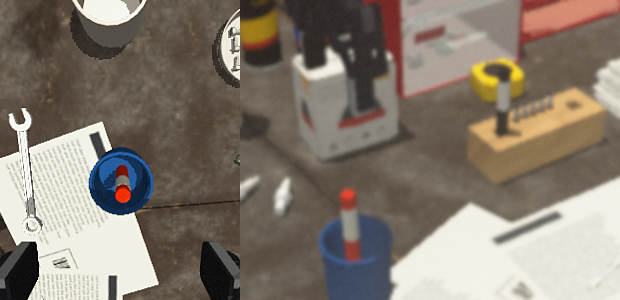

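Both crops show the red marker standing in the cup with its cap up, the cup upright, the black marker still in its well, and the gripper clear above. Handing in.

```bash
python3 -c "
from workcell import arm
print(arm.close_job())"
```

```text
the job is handed in; nothing more can be done
None
```

The red marker is standing in the blue pen cup with its upper end sticking out, the black marker is still in its well and the cup is upright; I handed the job in at about 10 s on the robot's clock, and no verdict came back.

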